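Balance a ballasted box-section bar on a narrow stand

ROBOT

A 6-joint arm with a two-finger parallel gripper is mounted at the origin on a cart in front of the work surface, level with it; the furniture and walls round the work are solid. World frame = base frame: x ahead of the robot, y to its left, z up, the work surface at z = 0. Lengths are in m, angles in rad, forces in N, time in s.
With the tool pointing down it reaches from about 0.35 to 0.975 m from the base axis. Payload 4.9 kg.
Tool frame: the origin (TCP) lies on the centre line of the jaws, within the pads' length; the fingertips stand manip.tcp_to_tips ahead of it and the grasp point (between the pads) lies 11 mm behind it (manip.tcp_to_tips is the distance from the TCP to the fingertips, in m); x points along the fingers, y is the direction in which the jaws open and shut, and the axes are right-handed (so a half turn about x gives the same grasp; the last joint's range is limited). The gripper opens to 85 mm and grips with 20 to 120 N. Pads are 22 mm wide; open, the fingers measure 114 mm over their backs; the gripper's body (76 mm by 85 mm) begins 54 mm behind the grasp point. The pads swing forward as they close: fully open they stand 13 mm farther back than shut.
Start: joints at [1.041, 0.053, 1.613, -0, 1.476, -0.119], TCP at [0.25, 0.573, 0.239] pointing down, gripper open.
Joint ranges: [-3.01, 3.01], [-1.01, 2.22], [0.06, 2.58], [-1.02, 4.17], [0.09, 2.62], [-3.14, 3.14]. Speed limits (rad/s): [2.57, 2.57, 3.14, 3.14, 3.14, 3.14].

INTERFACE

Orientations are given as a unit quaternion [w, x, y, z].
In Python, from plant import status, imaging, workorder, manip gives the robot as it stands.
- The arm moves only by the tool carry_out, never from a script. Its argument "moves" is one flat list of numbers, 5 for each row, row after row: the opening, from 0 (shut) to 1 (fully open), then the shift along the tool's x, y, z in cm, then the turn about the tool's x in rad. In form: [claw, tx, ty, tz, twist, claw, tx, ty, tz, twist, ...]. A call has 1 to 12 rows; each row is the pose to reach, as a shift and turn from the pose commanded when the call began, along the tool's axes at that moment; what a row does not reach only later rows make up. A row lasts 1/12 s, in which the tool goes at most 41.7 mm and 7.16 degrees, less where a joint would pass 70% of its speed; a pose out of reach is approached as far as the arm can. A call with a gripper value outside its range is refused whole. The fingers move at their own pace and stop on an object; the grip force is fixed at half the most. Time passes only in rows, so rows that repeat a pose let the fingers close. It gives the time, the measured TCP pose, the force and the opening at its end, in the units of the state.
- status.state(): the state, without advancing time (a new reading comes with each control period).
- imaging.grab_frame(name): name is "side" or "top" or "wrist"; returns the picture (400x640x3 uint8, red, green, blue); there is no depth.
- imaging.camera_info(name): a dict with "K" (3x3 intrinsics, pixels), "dist" ([k1, k2, p1, p2, k3] as OpenCV has them; the pictures are not rectified), "R" (3x3) and "t" (3): a world point X has camera coordinates R X + t. Camera axes: x right, y down, z forward; pixel columns grow to the right and rows downward; lengths in m; the calibration is good to about 2 mm. A picture is of the moment at which its call begins: read the wrist's pose just before it. camera_info takes no time and is no camera call; for the wrist camera it gives the pose at the moment of the call.
- workorder.job_done(): hands the job in, once; it reports no verdict.
The state is a dict: "time": time; "joint_pos": joint angles; "joint_vel": joint speeds; "joint_efforts": joint torques, N m; "tool_pos": TCP position; "tool_rot": TCP orientation; "contact_force": force on the tool from outside, world axes, zero at the start; "ft_torque": the same for the moment, N m; "gripper_width": opening from 0.0 (shut) to 1.0 (fully open).
Only numpy, scipy, OpenCV 4.12 (cv2) and the standard library are available. Lean on these libraries where they do the work, as an engineer would, in place of code of your own. Each camera call takes 0.05 s, during which the arm holds its last target.

TASK

The closed aluminium bar has a ballast block fixed somewhere inside, well off its middle, and nobody knows towards which end. Find its balance point and lay the bar, same side up, square across the narrow steel rail on top of the green stand so that it stays there level by itself when you let go, touching nothing but the rail. Leave the jar, the sanding block and the spray can where they are.

Things in the scene. Friction and masses are not known exactly. Their poses are not given: they have to be found in the camera images.
- box_bar: Loose closed aluminium box-section bar with black plugs at both ends, 200 long (own x) x 30 wide (own y) x 40 high (own z) mm, lying on the bench. Origin: centre of its underside. It weighs 0.7 to 0.9 kg; a ballast block fixed inside puts its centre of mass 13 to 40 mm from the middle along its length, towards one end or the other, which cannot be seen; across its width it is centred. All four long faces are plain and flat.
- stand: Heavy green stand fixed to the bench: foot 110 x 90 x 10 mm, thin upright post, and on it a flat steel rail 20 mm wide (along the stand's x), 56 mm long (along its y), 12 mm thick. The whole is 120 mm high. Origin: centre of the foot's underside. The bar is to lie along the stand's x (either way round), so that it crosses the rail.
- rest_top (a point): Centre of the rail's flat upper face, 120 mm above the bench; axes as the stand's.
- jar: Loose jar with a red lid, 62 mm across, 86 mm high, standing near the back; origin: centre of its underside. Not to be moved.
- sanding_block: Loose brown sanding block, 64 x 96 x 24 mm, lying at the back of the bench; origin: centre of its underside. Not to be moved.
- spray_can: Loose blue and white spray can, 53 mm across, 207 mm high, standing at the back left; origin: centre of its underside. Not to be moved.
There are look-alikes about, which are no part of the job. Several things look just like the stand: the one meant starts farthest to the robot's right. Of the things that look like the box_bar, the larger one is meant.

How it is judged:
On the way:
1. the bar is lifted clear of the bench (height (world z) of box_bar above 0.06 m), for 0.2 s.
At the end, for the whole second after the job is handed in: The bar rests by itself on the stand's rail: its underside within 4 mm of the rail's height, level within 0.05 rad with its original upper side up, its length within 0.26 rad of the stand's x, its weight on the stand, at rest (z of box_bar in the frame of rest_top between -0.004 and 0.004 m and angle between box_bar's own z axis and vertical below 0.05 rad and angle between the x axis of box_bar and the x axis of stand, either way round below 0.26 rad and contact force between box_bar and stand above 2 N and linear speed of box_bar below 0.02 m/s and angular speed of box_bar below 0.1 rad/s); the robot touches nothing.
It fails at once if the jar is knocked away (distance of jar from where it was at the start of the episode above 0.04 m).
It fails at once if the sanding block is knocked away (distance of sanding_block from where it was at the start of the episode above 0.04 m).
It fails at once if the spray can is knocked away (distance of spray_can from where it was at the start of the episode above 0.04 m).
It also fails if it takes over 51 s, if anything falls off the work surface, if the arm or the gripper's body presses on something with over 40 N, if the wrist force passes 120 N, or if a joint passes its speed limit or range.

## Working session

There is one attempt and no reset: what is moved stays moved. The work goes in short steps, Python scripts to look and compute and a tool call to move; the robot and the scene stay as the last step left them, time stands still between calls to the robot, and variables do not carry over. Pictures are saved under pics/ and viewed, and the job is handed in when it is done.

Besides the shell and the picture viewer there is one more tool, called after "Emit:" as name(argument=value, ...) on one line, values as JSON. carry_out: Moves the arm, as the interface text tells. Its arguments: {"type":"object","properties":{"moves":{"type":"array","items":{"type":"number"}}},"required":["moves"]}

```bash
mkdir -p pics; ls; python3 - <<'E'
from plant import status, imaging, workorder, manip
import cv2, numpy as np
print(status.state()); print(manip.tcp_to_tips)
for n in ["top","side","wrist"]:
    i=imaging.camera_info(n); print(n,{k:np.round(v,3).tolist() for k,v in i.items()})
    im=imaging.grab_frame(n); cv2.imwrite(f"pics/{n}0.png",im[:,:,::-1])
E
```

```text
pics
{'time': 0.0, 'joint_pos': array([ 1.04098652e+00,  5.33617962e-02,  1.61430506e+00,  1.58265163e-05,
        1.47595846e+00, -1.19013137e-01]), 'joint_vel': array([-0.00067892,  0.00167745,  0.00019631,  0.00018012, -0.00181489,
        0.00154364]), 'joint_efforts': array([ 2.46590374e-03, -3.93664169e+01, -3.70183182e+01,  1.12190696e-04,
        7.01955709e-03,  2.26301222e-05]), 'tool_pos': array([0.24928539, 0.57247932, 0.23805331]), 'tool_rot': array([ 0.69200845,  0.14354053,  0.69247715, -0.14489932]), 'contact_force': array([-0.51724291, -0.01317813, -1.20070487]), 'ft_torque': array([-0.00844126, -0.01831222,  0.01825638]), 'gripper_width': 0.998272505972323}
0.008
top {'K': [[449.357, 0.0, 322.004], [0.0, 449.357, 192.918], [0.0, 0.0, 1.0]], 'dist': [-0.028, 0.0, 0.0, 0.0, 0.0], 'R': [[0.013, -1.0, -0.008], [-0.989, -0.011, -0.146], [0.146, 0.01, -0.989]], 't': [0.118, 0.536, 1.312]}
side {'K': [[458.103, 0.0, 324.105], [0.0, 458.103, 202.33], [0.0, 0.0, 1.0]], 'dist': [-0.117, 0.0, 0.0, 0.0, 0.0], 'R': [[1.0, -0.01, -0.006], [-0.011, -0.677, -0.736], [0.003, 0.736, -0.677]], 't': [-0.514, 0.156, 1.135]}
wrist {'K': [[303.355, 0.0, 319.719], [0.0, 303.355, 199.558], [0.0, 0.0, 1.0]], 'dist': [-0.054, 0.0, 0.0, 0.0, 0.0], 'R': [[0.4, 0.917, -0.002], [0.884, -0.385, 0.265], [0.242, -0.108, -0.964]], 't': [-0.624, -0.034, 0.38]}
```

View pics/top0.png

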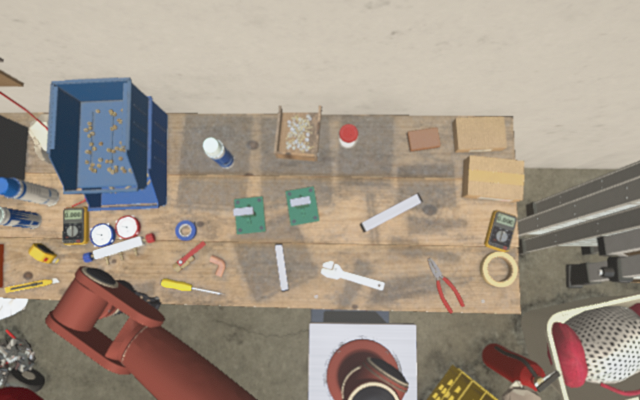

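View pics/side0.png

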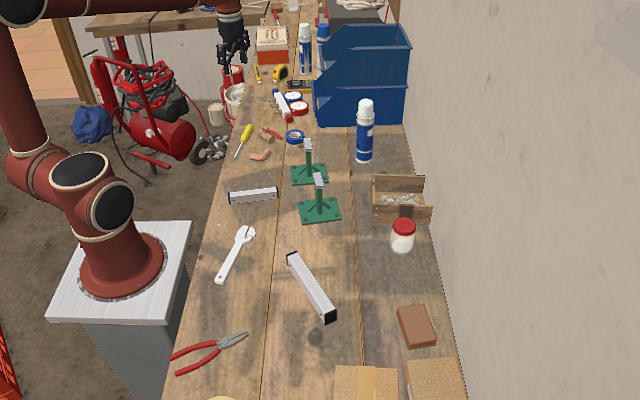

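View pics/wrist0.png

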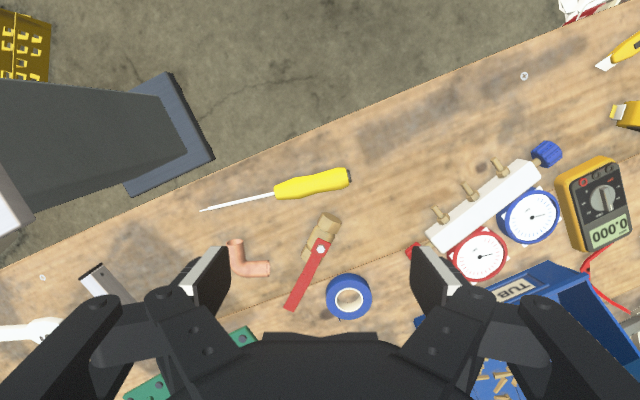

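Top picture: two green stands at about (250,215) and (302,206). The robot's right is +column, so the one at (302,206) is meant. Two bars at (392,212) and (281,268). The one at (392,212) is longer. I'll confirm with a crop and measure.

```bash
cat > h.py <<'E'
import cv2, numpy as np
from plant import status, imaging, workorder, manip
def cam(n): 
    i=imaging.camera_info(n); return {k:np.array(v,float) for k,v in i.items()}
def ray(c,uv):
    p=cv2.undistortPoints(np.array(uv,float).reshape(-1,1,2),c["K"],c["dist"]).reshape(-1,2)
    d=np.c_[p,np.ones(len(p))]@c["R"]; o=-c["R"].T@c["t"]; return o,d
def plane(c,uv,z):
    o,d=ray(c,uv); s=(z-o[2])/d[:,2]; return o+s[:,None]*d
def proj(c,X):
    return cv2.projectPoints(np.array(X,float).reshape(-1,1,3),cv2.Rodrigues(c["R"])[0],c["t"],c["K"],c["dist"])[0].reshape(-1,2)
E
python3 - <<'E'
from h import *
im=cv2.imread("pics/top0.png")
cr=im[170:300,220:440]; cv2.imwrite("pics/topcrop.png",cv2.resize(cr,None,fx=3.6,fy=3.6,interpolation=cv2.INTER_CUBIC))
im=cv2.imread("pics/side0.png")
cr=im[130:330,220:440]; cv2.imwrite("pics/sidecrop.png",cv2.resize(cr,None,fx=3,fy=3,interpolation=cv2.INTER_CUBIC))
E
```

```text
(no output)
```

View pics/topcrop.png

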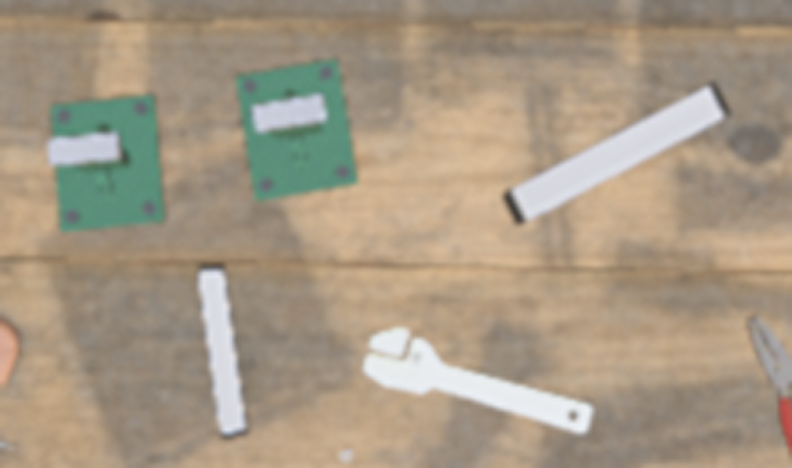

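View pics/sidecrop.png

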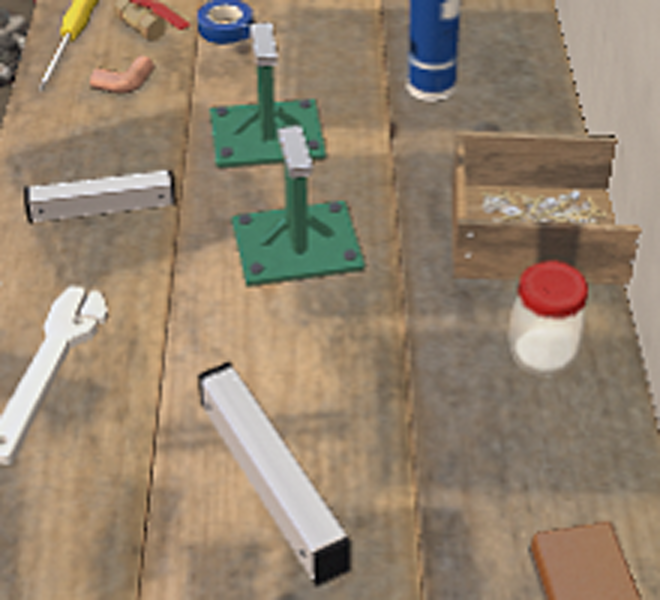

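The crops confirm it. The larger bar is at top crop (618,152), about 200 mm long, and the right-hand stand is at (297,128) with its rail at (290,113). The bar on the left, at (222,350), is visibly shorter. Next, measure the poses.

```bash
python3 - <<'E'
from h import *
im=cv2.imread("pics/top0.png"); c=cam("top")
hsv=cv2.cvtColor(im,cv2.COLOR_BGR2HSV)
m=((hsv[...,1]<45)&(hsv[...,2]>150)).astype(np.uint8)*255
for nm,(x0,y0,x1,y1),z in [("bar",(355,188,430,238),.04),("rail",(288,194,314,209),.12)]:
    k=np.zeros_like(m);k[y0:y1,x0:x1]=m[y0:y1,x0:x1]
    n,l,s,_=cv2.connectedComponentsWithStats(k); j=1+s[1:,4].argmax()
    pts=np.argwhere(l==j)[:,::-1].astype(float)
    P=plane(c,pts,z)[:,:2].astype(np.float32); r=cv2.minAreaRect(P*1000); print(nm,s[j],r,P.mean(0))
# green foot
g=((hsv[...,0]>60)&(hsv[...,0]<90)&(hsv[...,1]>100)).astype(np.uint8)
k=np.zeros_like(g);k[180:230,280:322]=g[180:230,280:322]
pts=np.argwhere(k>0)[:,::-1].astype(float); print("foot",cv2.minAreaRect((plane(c,pts,.01)[:,:2]*1000).astype(np.float32)))
# others
for nm,uv,z in [("jar",(348,132),.086),("block",(424,139),.024),("can",(211,145),.207)]: print(nm,plane(c,[uv],z))
# side rail/bar
im=cv2.imread("pics/side0.png"); c=cam("side"); hsv=cv2.cvtColor(im,cv2.COLOR_BGR2HSV)
uv=np.array([[220+277/3,130+130/3],[220+300/3,130+127/3],[220+313/3,130+164/3],[220+288/3,130+170/3]]) 
print(plane(c,uv,.12))
uv=np.array([[200,375],[228,364],[348,537],[315,550]])/3+[220,130]
print(plane(c,uv,.04))
s=status.state(); print(s['tool_pos'])
E
```

```text
bar [362 194  59  38 699] ((479.1422119140625, -83.12886047363281), (35.099430084228516, 186.79086303710938), 27.548341751098633) [ 0.47912398 -0.08350104]
rail [290 196  21  11 162] ((499.2798767089844, 185.95162963867188), (22.419191360473633, 57.49710464477539), 11.049004554748535) [0.4990745  0.18588044]
foot ((491.2436218261719, 222.14361572265625), (0.0, 0.0), 0.0)
jar [[0.71126782 0.04917049 0.086     ]]
block [[ 0.70945939 -0.18942241  0.024     ]]
can [[0.63676603 0.42250778 0.207     ]]
[[0.48595801 0.20455981 0.12      ]
 [0.50616271 0.20839029 0.12      ]
 [0.51710011 0.15798649 0.12      ]
 [0.49580767 0.15050018 0.12      ]]
[[ 0.42402128 -0.00807735  0.04      ]
 [ 0.44618118  0.00338346  0.04      ]
 [ 0.53875118 -0.16440493  0.04      ]
 [ 0.51473594 -0.17519155  0.04      ]]
[0.24934435 0.57259786 0.23835921]
```

```bash
cat >> h.py <<'E'
from scipy.spatial.transform import Rotation as Ro
def rot(q): return Ro.from_quat([q[1],q[2],q[3],q[0]])
def go(target,jaw=None):
    """shift (cm, tool axes) and twist to bring TCP to target, jaw y axis to yaw 'jaw' deg (mod 180)"""
    s=status.state(); R=rot(s["tool_rot"]).as_matrix(); d=R.T@(np.array(target)-s["tool_pos"])*100
    yw=np.degrees(np.arctan2(R[1,1],R[0,1])); 
    print("t",round(s["time"],2),"pos",s["tool_pos"].round(4),"xaxis",R[:,0].round(4),"jawyaw",round(yw,2),"j6",s["joint_pos"][5].round(3),"w",round(s["gripper_width"],3))
    tw=0
    if jaw is not None: tw=-np.radians((jaw-yw+90)%180-90)
    print("shift cm",d.round(2),"twist",round(tw,4), "or", round(tw-np.sign(tw)*np.pi,4))
E
python3 - <<'E'
from h import *
go([.479,-.084,.15],27.5)
im=cv2.imread("pics/top0.png"); c=cam("top")
hsv=cv2.cvtColor(im,cv2.COLOR_BGR2HSV)
g=((hsv[...,0]>60)&(hsv[...,0]<100)&(hsv[...,1]>60)).astype(np.uint8)
k=np.zeros_like(g);k[180:230,280:322]=g[180:230,280:322]
pts=np.argwhere(k>0)[:,::-1].astype(float); print("foot",len(pts),cv2.minAreaRect((plane(c,pts,.01)[:,:2]*1000).astype(np.float32)))
E
```

```text
t 0.15 pos [0.2493 0.5726 0.2384] xaxis [-8.0e-04 -1.3e-03 -1.0e+00] jawyaw 66.46 j6 -0.119 w 0.999
shift cm [  8.91 -51.01  47.28] twist 0.68 or -2.4616
foot 725 ((499.1644592285156, 185.64288330078125), (105.57901763916016, 85.47762298583984), 10.2515287399292)
```

Emit:
carry_out(moves=[1, 0, -51, 47.3, 0.68, 1, 0, -51, 47.3, 0.68, 1, 0, -51, 47.3, 0.68, 1, 0, -51, 47.3, 0.68, 1, 0, -51, 47.3, 0.68, 1, 0, -51, 47.3, 0.68, 1, 0, -51, 47.3, 0.68, 1, 0, -51, 47.3, 0.68, 1, 0, -51, 47.3, 0.68, 1, 0, -51, 47.3, 0.68, 1, 0, -51, 47.3, 0.68, 1, 0, -51, 47.3, 0.68])

```text
time: 1.15
tool_pos: [0.4149, 0.0992, 0.2393]
tool_rot: [0.605, 0.367, 0.604, -0.367]
contact_force: [0.9, 0.8, 0.3]
gripper_width: 1.001
```

```bash
python3 - <<'E'
from h import *
go([.479,-.084,.15],27.5)
E
```

```text
t 1.15 pos [0.4149 0.0992 0.2393] xaxis [ 7.e-04  2.e-04 -1.e+00] jawyaw 27.51 j6 -0.42 w 1.001
shift cm [ 8.93 -2.78 19.21] twist 0.0002 or -3.1414
```

Emit:
carry_out(moves=[1, 4, -2.8, 19.2, 0, 1, 4, -2.8, 19.2, 0, 1, 4, -2.8, 19.2, 0, 1, 4, -2.8, 19.2, 0, 1, 4, -2.8, 19.2, 0, 1, 8, -2.8, 19.2, 0, 1, 8, -2.8, 19.2, 0, 1, 8, -2.8, 19.2, 0])

```text
time: 1.82
tool_pos: [0.4766, -0.0818, 0.1566]
tool_rot: [0.602, 0.367, 0.607, -0.368]
contact_force: [1.1, 0.0, 0.8]
gripper_width: 0.997
```

```bash
python3 - <<'E'
from h import *
go([.479,-.084,.15],27.5)
c=cam("wrist"); im=imaging.grab_frame("wrist")[:,:,::-1]; cv2.imwrite("pics/w1.png",im)
s=status.state(); print(s["contact_force"],s["ft_torque"])
E
```

```text
t 1.82 pos [ 0.4766 -0.0818  0.1566] xaxis [-0.0062  0.0023 -1.    ] jawyaw 27.45 j6 -0.803 w 0.997
shift cm [0.66 0.11 0.31] twist -0.0008 or 3.1408
[ 0.15733681 -0.1356965   0.3663119 ] [0.0119928  0.02401337 0.02773837]
```

View pics/w1.png

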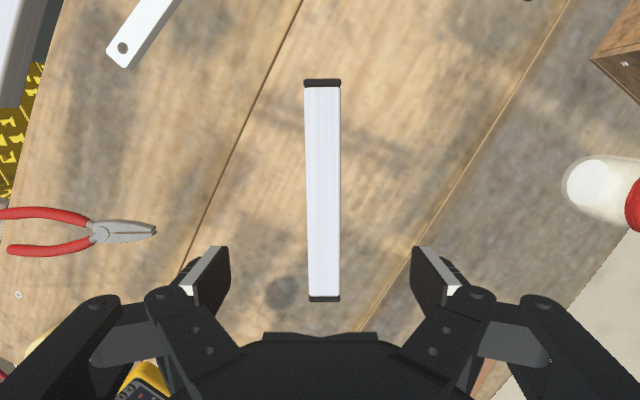

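The wrist view shows the bar between the jaws: end plugs at about (322,83) and (324,298), with the jaws square to it. Refining the position.

```bash
python3 - <<'E'
from h import *
c=cam("wrist"); im=imaging.grab_frame("wrist")[:,:,::-1]; hsv=cv2.cvtColor(im,cv2.COLOR_BGR2HSV)
m=((hsv[...,1]<40)&(hsv[...,2]>170)).astype(np.uint8); k=m*0; k[60:310,280:370]=m[60:310,280:370]
n,l,s,_=cv2.connectedComponentsWithStats(k); j=1+s[1:,4].argmax(); print(s[j])
pts=np.argwhere(l==j)[:,::-1].astype(float); P=(plane(c,pts,.04)[:,:2]*1000).astype(np.float32); print(cv2.minAreaRect(P))
print(plane(c,[(322,79),(324,302)],.04))
st=status.state(); print(st["tool_pos"])
go([.479,-.084,.025],27.5)
E
```

```text
[ 302   86   36  208 6999]
((479.46734619140625, -82.9695053100586), (29.04667091369629, 186.3335418701172), 28.330488204956055)
[[ 0.43520777  0.0047739   0.04      ]
 [ 0.53009764 -0.17263868  0.04      ]]
[ 0.47909963 -0.08174304  0.16042585]
t 1.92 pos [ 0.4791 -0.0817  0.1604] xaxis [ 1.1e-03 -3.0e-04 -1.0e+00] jawyaw 27.55 j6 -0.803 w 0.996
shift cm [13.54 -0.13  0.19] twist 0.0009 or -3.1407
```

Emit:
carry_out(moves=[1, 4, 0, 0.15, -0.01, 1, 8, 0, 0.15, -0.01, 1, 11.5, 0, 0.15, -0.01, 1, 13.5, 0, 0.15, -0.01, 1, 14.2, 0, 0.15, -0.01, 0, 14.2, 0, 0.15, -0.01, 0, 14.2, 0, 0.15, -0.01, 0, 14.2, 0, 0.15, -0.01, 0, 14.2, 0, 0.15, -0.01, 0, 14.2, 0, 0.15, -0.01, 0, 14.2, 0, 0.15, -0.01, 0, 14.2, 0, 0.15, -0.01])

```text
time: 2.92
tool_pos: [0.4809, -0.0842, 0.0197]
tool_rot: [0.607, 0.364, 0.605, -0.364]
contact_force: [-3.3, 0.0, 6.5]
gripper_width: 0.341
```

Emit:
carry_out(moves=[0, 0, 0, 0, 0, 0, 0, 0, 0, 0, 0, 0, 0, 0, 0, 0, 0, 0, 0, 0])

```text
time: 3.25
tool_pos: [0.4809, -0.0842, 0.0197]
tool_rot: [0.607, 0.364, 0.605, -0.364]
contact_force: [-2.1, 0.4, 8.4]
gripper_width: 0.34
```

```bash
python3 - <<'E'
from h import *
go([.479,-.084,.025],28.2)
s=status.state(); print(s["contact_force"],s["ft_torque"])
E
```

```text
t 3.25 pos [ 0.4809 -0.0842  0.0197] xaxis [ 0.0026 -0.0014 -1.    ] jawyaw 28.09 j6 -0.816 w 0.34
shift cm [-0.53 -0.15 -0.1 ] twist -0.0019 or 3.1396
[-2.12667882  0.40987814  8.40591274] [0.00607165 0.40683544 0.02032578]
```

Emit:
carry_out(moves=[0, -0.5, 0, 0, 0, 0, -1, 0, 0, 0, 0, -1.5, 0, 0, 0, 0, -2, 0, 0, 0, 0, -2, 0, 0, 0, 0, -2, 0, 0, 0, 0, -2, 0, 0, 0, 0, -2, 0, 0, 0])

```text
time: 3.92
tool_pos: [0.479, -0.0833, 0.0369]
tool_rot: [0.606, 0.364, 0.607, -0.364]
contact_force: [0.9, 0.0, -7.6]
gripper_width: 0.34
```

```bash
cat > ft.py <<'E'
from h import *
F=[];T=[]
for i in range(8):
    im=imaging.grab_frame("side"); s=status.state(); F.append(s["contact_force"]);T.append(s["ft_torque"])
F=np.array(F);T=np.array(T);print("F",F.mean(0).round(3),F.std(0).round(2),"T",T.mean(0).round(4),T.std(0).round(3))
go([.479,-.084,.025],28.2)
R=rot(s["tool_rot"]).as_matrix(); print("torque in tool axes",(R.T@T.mean(0)).round(4),"tool z axis",R[:,2].round(3))
cv2.imwrite("pics/ftside.png",cv2.resize(im[130:330,220:440,::-1],None,fx=3,fy=3,interpolation=cv2.INTER_CUBIC))
E
python3 ft.py
```

```text
F [-0.01   0.168 -7.685] [0.45 0.49 0.38] T [-0.2224 -0.1288  0.0152] [0.023 0.033 0.016]
t 4.32 pos [ 0.4794 -0.0834  0.0372] xaxis [-1.e-04  0.e+00 -1.e+00] jawyaw 28.08 j6 -0.815 w 0.34
shift cm [ 1.22 -0.06  0.03] twist -0.0021 or 3.1394
torque in tool axes [-0.0152 -0.2569  0.009 ] tool z axis [ 0.471 -0.882 -0.   ]
```

View pics/ftside.png

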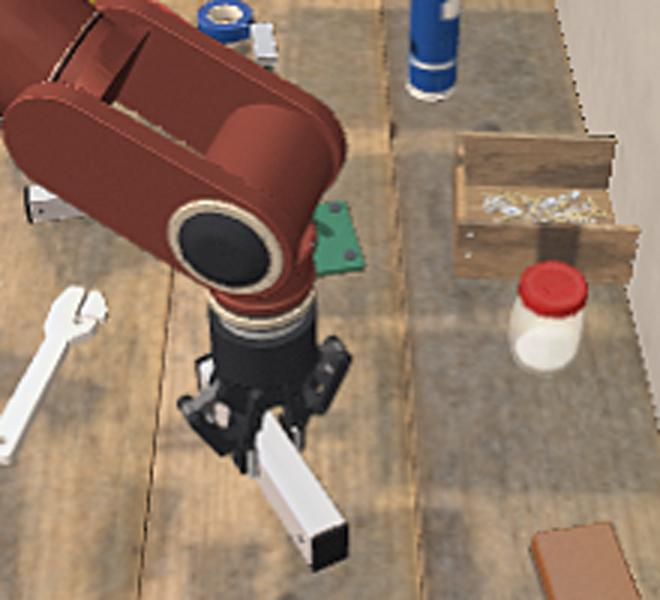

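The scale reads 7.7 N (0.78 kg) with −0.257 N·m about tool y. That puts the centre of mass about 33 mm towards −tool z, the end nearest the left. Set it down and regrip there.

Emit:
carry_out(moves=[0, 1, 0, 0, 0, 0, 1.7, 0, 0, 0, 0, 1.8, 0, 0, 0, 0.8, 1.8, 0, 0, 0, 0.8, 1.8, 0, 0, 0, 0.8, 1.8, 0, 0, 0, 0.8, 1.8, 0, 0, 0, 0.8, 1.8, 0, -1.5, 0, 0.8, 1.8, 0, -3.3, 0, 0.8, 1.8, 0, -3.3, 0, 0.8, 1.8, 0, -3.3, 0])

```text
time: 5.23
tool_pos: [0.4633, -0.0534, 0.0192]
tool_rot: [0.607, 0.363, 0.607, -0.363]
contact_force: [-0.0, 0.1, 0.8]
gripper_width: 0.803
```

```bash
python3 ft.py; python3 - <<'E'
from h import *
im=imaging.grab_frame("wrist")[:,:,::-1]; cv2.imwrite("pics/w2.png",im)
E
```

```text
F [ 0.406 -0.137  0.04 ] [0.25 0.42 0.47] T [0.0004 0.0071 0.003 ] [0.025 0.019 0.018]
t 5.63 pos [ 0.4641 -0.0546  0.0194] xaxis [ 2.e-04 -1.e-04 -1.e+00] jawyaw 28.05 j6 -0.766 w 0.803
shift cm [-0.56 -0.07  3.29] twist -0.0027 or 3.1389
torque in tool axes [-0.003   0.0037 -0.0061] tool z axis [ 0.47  -0.883  0.   ]
```

View pics/w2.png

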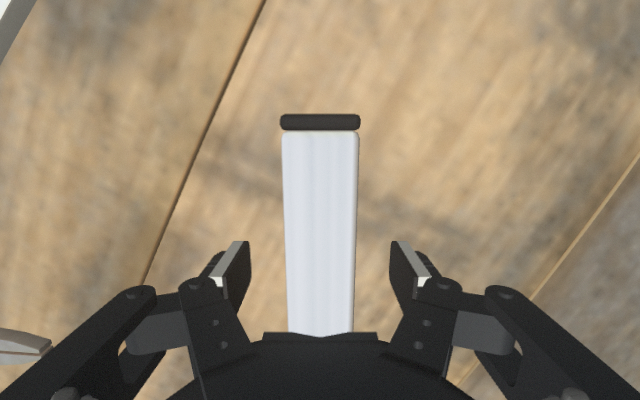

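Unloaded readings are about zero, and the bar lies flat and centred between the jaws: plug at (320,122), faces at columns 283 to 357. Close and weigh again.

Emit:
carry_out(moves=[0, 0, 0, 0, 0, 0, 0, 0, 0, 0, 0, 0, 0, 0, 0, 0, 0, 0, 0, 0, 0, 0, 0, 0, 0, 0, 0, 0, 0, 0, 0, 0, 0, 0, 0, 0, -1, 0, 0, 0, 0, -2, 0, 0, 0, 0, -3, 0, 0, 0, 0, -3, 0, 0, 0, 0, -3, 0, 0, 0])

```text
time: 6.68
tool_pos: [0.4643, -0.0545, 0.0502]
tool_rot: [0.607, 0.364, 0.606, -0.364]
contact_force: [-0.4, -0.8, -8.6]
gripper_width: 0.338
```

```bash
python3 ft.py;python3 ft.py; python3 - <<'E'
from h import *
im=imaging.grab_frame("wrist")[:,:,::-1]; cv2.imwrite("pics/w3.png",im)
E
```

```text
F [-0.267 -0.048 -8.035] [0.59 0.33 0.51] T [-0.0132  0.0121 -0.0205] [0.027 0.029 0.03 ]
t 7.08 pos [ 0.4636 -0.0543  0.0489] xaxis [-9.e-04  2.e-04 -1.e+00] jawyaw 28.07 j6 -0.766 w 0.336
shift cm [ 2.39 -0.04  3.35] twist -0.0022 or 3.1394
torque in tool axes [ 0.0205 -0.0059 -0.0168] tool z axis [ 0.471 -0.882 -0.001]
F [-0.148 -0.221 -7.775] [0.49 0.41 0.61] T [ 0.0085 -0.0222  0.0079] [0.012 0.034 0.031]
t 7.48 pos [ 0.4639 -0.0543  0.0493] xaxis [ 0. -0. -1.] jawyaw 28.08 j6 -0.766 w 0.342
shift cm [ 2.43 -0.06  3.33] twist -0.0021 or 3.1395
torque in tool axes [-0.0079 -0.003   0.0236] tool z axis [ 0.471 -0.882  0.   ]
```

View pics/w3.png

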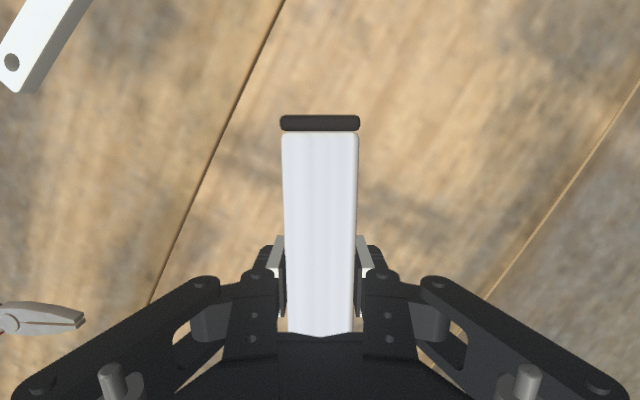

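Residual torque is about −0.005 N·m, so the centre of mass is within about 1 mm of the tool axis. The view is unchanged, so the bar has not slipped. Lift it and carry it to the stand.

Emit:
carry_out(moves=[0, -3, 0, 0, 0, 0, -6.5, 0, 0, 0, 0, -10, 0, 0, 0, 0, -13.5, 0, 0, 0, 0, -17, 0, 0, 0, 0, -18, 0, 0, 0, 0, -18, 0, 0, 0])

```text
time: 8.12
tool_pos: [0.4661, -0.0549, 0.2335]
tool_rot: [0.609, 0.365, 0.603, -0.363]
contact_force: [0.4, -0.4, -7.4]
gripper_width: 0.338
```

```bash
python3 - <<'E'
from h import *
go([.4995,.185,.229],100.5)
E
```

```text
t 8.12 pos [ 0.4661 -0.0549  0.2335] xaxis [ 0.0083 -0.0023 -1.    ] jawyaw 28.08 j6 -0.766 w 0.338
shift cm [  0.42  14.24 -19.6 ] twist -1.264 or 1.8776
```

Emit:
carry_out(moves=[0, 0, 0.6, -0.8, -0.05, 0, 0, 1.7, -2.4, -0.15, 0, 0, 3, -4.1, -0.26, 0, 0, 4.3, -5.9, -0.38, 0, 0, 5.6, -7.7, -0.5, 0, 0, 6.9, -9.5, -0.61, 0, 0, 8.2, -11.3, -0.73, 0, 0, 9.5, -13.1, -0.85, 0, 0, 10.8, -14.9, -0.96, 0, 0, 12.1, -16.7, -1.08, 0, 0, 13.3, -18.3, -1.18, 0, 0, 14.2, -19.6, -1.264])

```text
time: 9.12
tool_pos: [0.4952, 0.1866, 0.2246]
tool_rot: [0.702, -0.067, 0.706, 0.067]
contact_force: [-0.2, -0.4, -8.1]
gripper_width: 0.341
```

Emit:
carry_out(moves=[0, 0, 0, 0, 0, 0, 0, 0, 0, 0, 0, 0, 0, 0, 0])

```text
time: 9.37
tool_pos: [0.4957, 0.1848, 0.2262]
tool_rot: [0.702, -0.065, 0.706, 0.064]
contact_force: [-0.7, -0.2, -9.0]
gripper_width: 0.335
```

```bash
sed -i 's/go(.*/go([.4995,.185,.145],100.5)/' ft.py; python3 ft.py; python3 - <<'E'
from h import *
for n in("top","wrist","side"): cv2.imwrite(f"pics/{n}4.png",imaging.grab_frame(n)[:,:,::-1])
E
```

```text
F [-0.089  0.01  -7.633] [0.43 0.57 0.31] T [-0.0032  0.0253  0.0084] [0.022 0.03  0.031]
t 9.77 pos [0.497  0.1851 0.2295] xaxis [ 4.e-04  1.e-04 -1.e+00] jawyaw 100.46 j6 -1.537 w 0.346
shift cm [ 8.45 -0.05  0.24] twist -0.0008 or 3.1408
torque in tool axes [-0.0084  0.0255  0.0015] tool z axis [0.983 0.181 0.   ]
```

View pics/wrist4.png

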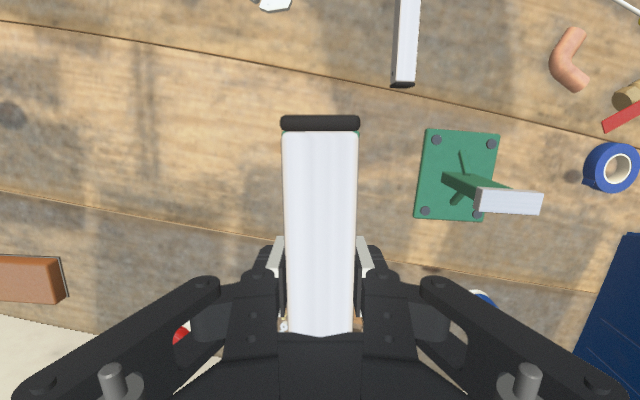

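View pics/side4.png

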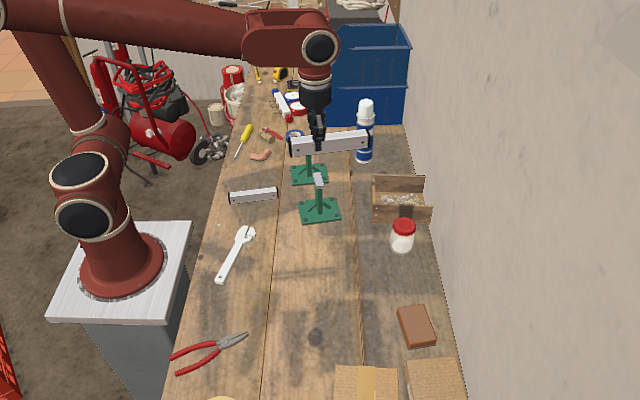

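View pics/top4.png

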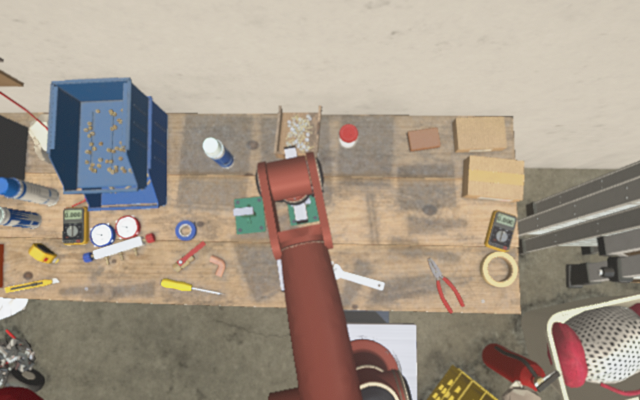

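The wrist view shows the bar centred in the jaws. The look-alike stand is to its side at (460,175), well clear. The side view shows the bar at (330,143) above, with our rail at (319,180). Lower it to about 12 mm above the rail and check.

Emit:
carry_out(moves=[0, 1, 0, 0.2, 0, 0, 3, 0, 0.2, 0, 0, 5, 0, 0.2, 0, 0, 6.5, 0, 0.2, 0, 0, 7.5, 0, 0.2, 0, 0, 7.8, 0, 0.2, 0, 0, 7.8, 0, 0.2, 0, 0, 7.8, 0, 0.2, 0])

```text
time: 10.58
tool_pos: [0.4995, 0.1859, 0.1521]
tool_rot: [0.705, -0.065, 0.704, 0.065]
contact_force: [0.3, -0.6, -7.6]
gripper_width: 0.338
```

```bash
sed -i 's/go(.*/go([.4995,.185,.1395],100.5)/' ft.py; python3 ft.py; python3 - <<'E'
from h import *
im=imaging.grab_frame("side")[:,:,::-1].copy(); c=cam("side")
cv2.imwrite("pics/s5.png",cv2.resize(im[120:240,240:420],None,fx=4.4,fy=4.4,interpolation=cv2.INTER_CUBIC))
E
```

```text
F [ 0.045 -0.466 -7.529] [0.38 0.39 0.26] T [-0.      0.0082  0.0064] [0.019 0.019 0.021]
t 10.98 pos [0.4991 0.1859 0.1518] xaxis [ 8.e-04  2.e-04 -1.e+00] jawyaw 100.5 j6 -1.537 w 0.342
shift cm [ 1.23 -0.09  0.02] twist -0.0001 or 3.1415
torque in tool axes [-0.0064  0.0081  0.0015] tool z axis [0.983 0.182 0.001]
```

View pics/s5.png

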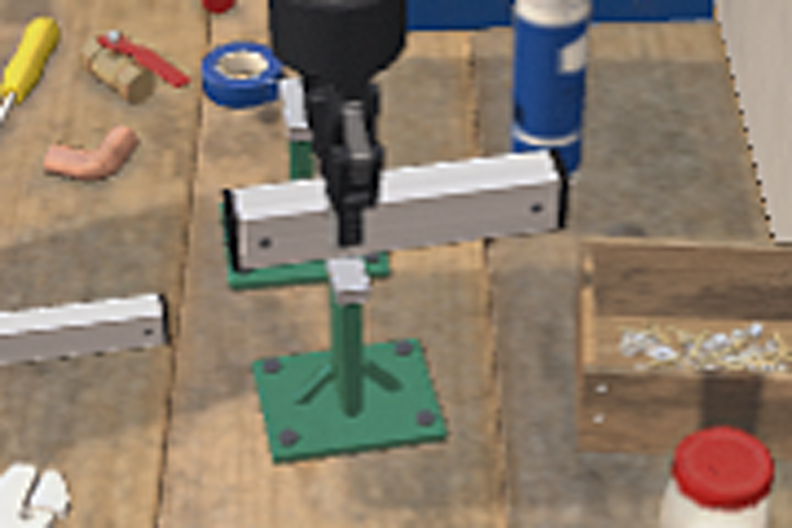

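The rail end at (350,278) is directly under the fingers, and the bar runs parallel to the foot's edge. Lower it onto the rail.

Emit:
carry_out(moves=[0, 0.4, 0, 0, 0, 0, 0.8, 0, 0, 0, 0, 1, 0, 0, 0, 0, 1.1, 0, 0, 0, 0, 1.15, 0, 0, 0, 0, 1.15, 0, 0, 0, 0, 1.15, 0, 0, 0])

```text
time: 11.62
tool_pos: [0.499, 0.1858, 0.1398]
tool_rot: [0.704, -0.065, 0.704, 0.065]
contact_force: [0.1, 0.1, -7.9]
gripper_width: 0.339
```

```bash
python3 ft.py
```

```text
F [ 0.108 -0.085 -7.7  ] [0.37 0.66 0.49] T [-0.0063  0.0129  0.008 ] [0.029 0.018 0.03 ]
t 12.02 pos [0.4989 0.1858 0.1398] xaxis [ 1.e-04  0.e+00 -1.e+00] jawyaw 100.5 j6 -1.537 w 0.337
shift cm [ 0.03 -0.09  0.04] twist -0.0 or 3.1416
torque in tool axes [-0.008   0.0138 -0.0038] tool z axis [0.983 0.182 0.   ]
```

Emit:
carry_out(moves=[0, 0.05, 0, 0, 0, 0, 0.1, 0, 0, 0, 0, 0.1, 0, 0, 0])

```text
time: 12.27
tool_pos: [0.499, 0.1858, 0.1395]
tool_rot: [0.704, -0.065, 0.704, 0.065]
contact_force: [-2.8, -0.3, -2.8]
gripper_width: 0.343
```

Emit:
carry_out(moves=[0, 0, 0, 0, 0, 0, 0, 0, 0, 0])

```text
time: 12.43
tool_pos: [0.4991, 0.1858, 0.1395]
tool_rot: [0.704, -0.065, 0.704, 0.065]
contact_force: [-3.1, -1.0, -0.9]
gripper_width: 0.337
```

```bash
python3 ft.py
```

```text
F [-4.232 -1.059  1.274] [0.82 0.4  1.4 ] T [-0.206   0.6908 -0.0311] [0.035 0.101 0.015]
t 12.83 pos [0.4991 0.1858 0.1395] xaxis [ 4.e-04  1.e-04 -1.e+00] jawyaw 100.5 j6 -1.537 w 0.342
shift cm [-0.   -0.09  0.03] twist 0.0 or -3.1416
torque in tool axes [ 0.031   0.7168 -0.0767] tool z axis [0.983 0.182 0.   ]
```

Emit:
carry_out(moves=[0, -0.05, 0, 0, 0, 0, -0.05, 0, 0, 0, 0.5, -0.05, 0, 0, 0, 0.6, -0.05, 0, 0, 0, 0.6, -0.05, 0, 0, 0, 0.6, -0.05, 0, 0, 0])

```text
time: 13.33
tool_pos: [0.4996, 0.1859, 0.1397]
tool_rot: [0.705, -0.065, 0.704, 0.065]
contact_force: [-0.4, -0.2, 0.4]
gripper_width: 0.603
```

```bash
python3 ft.py;  python3 - <<'E'
from h import *
im=imaging.grab_frame("side")[:,:,::-1].copy()
cv2.imwrite("pics/s6.png",cv2.resize(im[120:240,240:420],None,fx=4.4,fy=4.4,interpolation=cv2.INTER_CUBIC))
E
```

```text
F [ 0.095 -0.117  0.239] [0.4  0.42 0.36] T [0.0146 0.0161 0.0096] [0.025 0.026 0.027]
t 13.73 pos [0.4989 0.1858 0.1393] xaxis [ 1.e-04  1.e-04 -1.e+00] jawyaw 100.49 j6 -1.537 w 0.605
shift cm [-0.02 -0.09  0.04] twist -0.0001 or 3.1415
torque in tool axes [-0.0096  0.0132  0.0173] tool z axis [0.983 0.182 0.   ]
```

View pics/s6.png

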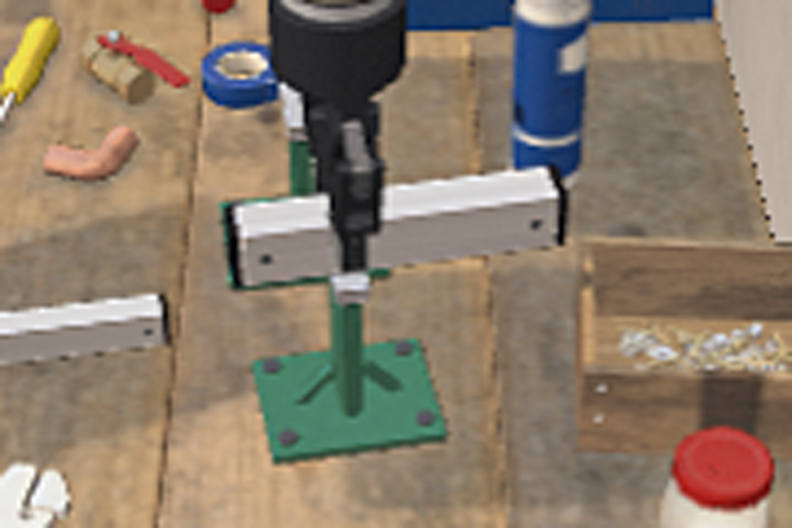

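The fingers are open with no force on them, and the bar lies level on the rail at (350,285). Retreat straight up.

Emit:
carry_out(moves=[0.7, -0.5, 0, 0, 0, 0.7, -1.5, 0, 0, 0, 0.7, -3, 0, 0, 0, 0.7, -5, 0, 0, 0, 0.7, -7.5, 0, 0, 0, 0.7, -10, 0, 0, 0, 0.7, -12, 0, 0, 0, 0.7, -12, 0, 0, 0, 0.7, -12, 0, 0, 0])

```text
time: 14.53
tool_pos: [0.4998, 0.186, 0.2618]
tool_rot: [0.706, -0.065, 0.703, 0.065]
contact_force: [-0.1, -1.0, -1.4]
gripper_width: 0.698
```

```bash
python3 ft.py;  python3 - <<'E'
from h import *
c=cam("side")
im=imaging.grab_frame("side")[:,:,::-1].copy()
cv2.imwrite("pics/s7.png",cv2.resize(im[120:300,240:440],None,fx=3.3,fy=3.3,interpolation=cv2.INTER_CUBIC))
cv2.imwrite("pics/w7.png",imaging.grab_frame("wrist")[:,:,::-1])
E
```

```text
F [-0.487  0.05  -0.223] [0.44 0.52 0.49] T [-0.0201  0.0176 -0.0126] [0.037 0.03  0.033]
t 14.93 pos [0.4985 0.1857 0.2583] xaxis [-1.7e-03 -4.0e-04 -1.0e+00] jawyaw 100.5 j6 -1.537 w 0.701
shift cm [11.88 -0.09  0.11] twist -0.0 or 3.1415
torque in tool axes [ 0.0127  0.0209 -0.0165] tool z axis [ 0.983  0.182 -0.002]
```

View pics/s7.png

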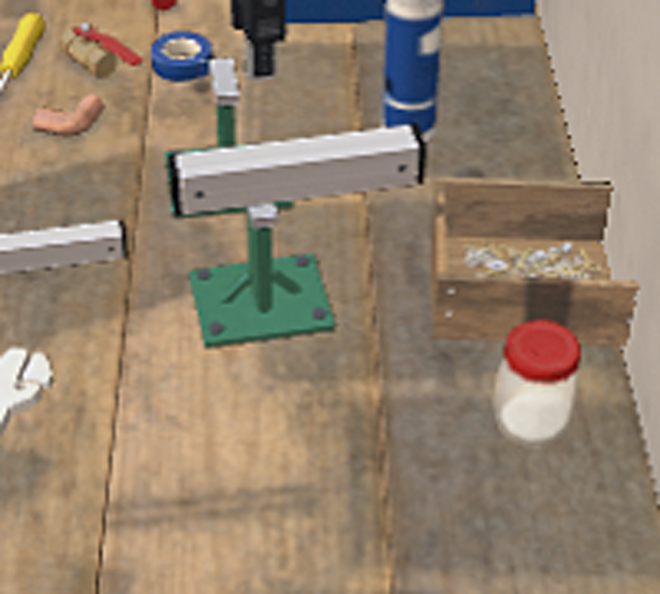

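View pics/w7.png

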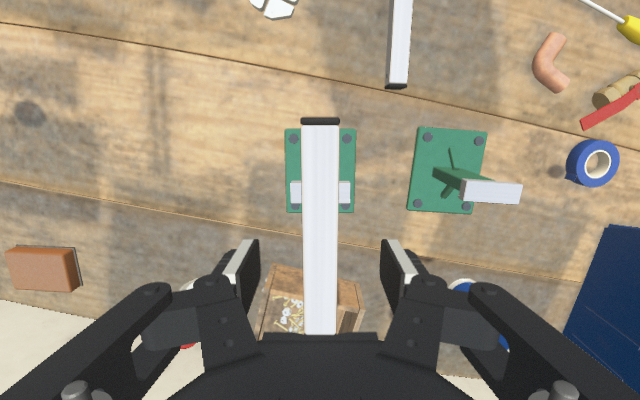

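The bar balances on the right stand. In the wrist view the rail shows on both sides at (296,193) and (344,193), and the bar is square to the foot. One comparison over time for stillness, then hand in.

```bash
python3 - <<'E'
from h import *
a=imaging.grab_frame("side").astype(int)
for i in range(12): b=imaging.grab_frame("side").astype(int)
print("max diff around bar",np.abs(a-b)[150:220,285:380].max())
# level check: projected ideal level bar vs image ends (near face plugs)
print(workorder.job_done(), status.state()["time"])
E
```

```text
max diff around bar 5
the job is handed in; nothing more can be done
the job is handed in; nothing more can be done
```

The bar is balanced on the rail of the right-hand green stand, level and standing by itself. I handed the job in after about 15.5 s of robot time, and the system gives no verdict.

- **Finding the balance point:** I lifted the larger bar at its middle. It weighed about 7.7 N (0.78 kg), and the torque put the centre of mass about 33 mm towards its left end. I regripped there, and later readings put it within 1 to 3 mm of the grip.
- **Placing:** I turned the bar along the stand's x, lowered it until the rail took the weight, opened the jaws and backed straight up.
- **Last checks:**
  - The force on the tool was about zero after release.
  - The side view showed the bar level, and the wrist view showed it square across the rail, with the rail visible on both sides.
  - Frames 0.6 s apart showed no motion.
  - I only glanced at the jar, sanding block and spray can in the pictures; they looked unmoved, and the arm never went near them.

**Brief disagreement:** while the bar was pressed on the rail and still gripped, the wrist read about 4 N sideways and 0.7 N·m. I took this as the arm's small position error working against friction. It vanished when I released the bar.

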